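# Complete the bottle racks for a milk-bank pasteuriser

### The job

Finish loading this batch for the pasteuriser: stand each loose green-capped milk bottle in a free pocket of the wire rack made for its size (the large one in the plain white pocket), and stand the blue-capped control bottle in the blue pocket of the large rack. Set every bottle down gently, upright and fully down on the rack's floor, and do not drop or knock over any. Leave alone the white-capped bottle, which is already treated, and the bottles already loaded.

Things in the scene. Friction and masses are not known exactly. Their poses are not given: they have to be found in the camera images.
- bottle_small: small bottle, cream-coloured milk showing through, green cap. Straight round body 36 mm in diameter, 80 mm tall in all, of which the top 18 mm are the cap, 38 mm in diameter. Origin: centre of its underside; z up along the bottle. Stands loose on the bench at the start.
- bottle_medium: medium bottle, cream-coloured milk showing through, green cap. Straight round body 46 mm in diameter, 100 mm tall in all, of which the top 20 mm are the cap, 48 mm in diameter. Origin: centre of its underside; z up along the bottle. Stands loose on the bench at the start.
- bottle_large: large bottle, cream-coloured milk showing through, green cap. Straight round body 58 mm in diameter, 125 mm tall in all, of which the top 22 mm are the cap, 60 mm in diameter. Origin: centre of its underside; z up along the bottle. Stands loose on the bench at the start.
- bottle_control: the control bottle: large bottle, cream-coloured milk showing through, blue cap with a white round temperature logger on top (28 mm in diameter, standing 12 mm above the cap, so 137 mm in all). Straight round body 58 mm in diameter, 125 mm tall in all, of which the top 22 mm are the cap, 60 mm in diameter. Origin: centre of its underside; z up along the bottle. Stands loose on the bench at the start.
- bottle_white: medium bottle, cream-coloured milk showing through, white cap. Straight round body 46 mm in diameter, 100 mm tall in all, of which the top 20 mm are the cap, 48 mm in diameter. Origin: centre of its underside; z up along the bottle. Already pasteurised; stands loose on the bench among the others and stays there.
- rack_small: small two-pocket rack of white-coated wire, fixed, for small bottles. Origin: centre of underside; z up. Square pockets 46 mm wide inside, centres at x = 0, y = +31 and -31 mm. Floor for the bottles 10 mm above the bench, pocket rim at 36 mm, flared prongs up to 48 mm. The pocket at +y is free; the one at -y holds a small bottle already.
- rack_medium: medium two-pocket rack of white-coated wire, fixed, for medium bottles. Origin: centre of underside; z up. Square pockets 56 mm wide inside, centres at x = 0, y = +36 and -36 mm. Floor for the bottles 10 mm above the bench, pocket rim at 44 mm, flared prongs up to 56 mm. The pocket at +y is free; the one at -y holds a medium bottle already.
- rack_large: large two-pocket rack of white-coated wire, fixed, for large bottles. Origin: centre of underside; z up. Square pockets 68 mm wide inside, centres at x = 0, y = +42 and -42 mm. Floor for the bottles 10 mm above the bench, pocket rim at 54 mm, flared prongs up to 66 mm. Both pockets are free; the wires of the one at -y are blue (the control position), those of the one at +y are plain white.
- loaded_small: small bottle, cream-coloured milk showing through, green cap. Straight round body 36 mm in diameter, 80 mm tall in all, of which the top 18 mm are the cap, 38 mm in diameter. Origin: centre of its underside; z up along the bottle. Already standing in the small rack at the start.
- loaded_medium: medium bottle, cream-coloured milk showing through, green cap. Straight round body 46 mm in diameter, 100 mm tall in all, of which the top 20 mm are the cap, 48 mm in diameter. Origin: centre of its underside; z up along the bottle. Already standing in the medium rack at the start.
Not all that is in view belongs to the job. What is shaped like the bottle_medium but red is not meant.

How it is judged:
At the end, for the whole second after the job is handed in: Each of the four bottles stands in its pocket: within 9 mm of the centre along x and y, on the rack floor (underside 6-15 mm up), within 0.12 rad of upright, at rest. Loaded bottles likewise; the white-capped one upright, within 25 mm of its start (x of bottle_small in the frame of rack_small between -0.009 and 0.009 m and y of bottle_small in the frame of rack_small between 0.022 and 0.04 m and z of bottle_small in the frame of rack_small between 0.006 and 0.015 m and angle between each of bottle_small, bottle_medium, bottle_large, bottle_control, loaded_small, loaded_medium, bottle_white's own z axis and vertical below 0.12 rad and linear speed of each of bottle_small, bottle_medium, bottle_large, bottle_control, loaded_small, loaded_medium, bottle_white below 0.02 m/s and x of bottle_medium in the frame of rack_medium between -0.009 and 0.009 m and y of bottle_medium in the frame of rack_medium between 0.027 and 0.045 m and z of bottle_medium in the frame of rack_medium between 0.006 and 0.015 m and x of bottle_large in the frame of rack_large between -0.009 and 0.009 m and y of bottle_large in the frame of rack_large between 0.033 and 0.051 m and z of bottle_large in the frame of rack_large between 0.006 and 0.015 m and x of bottle_control in the frame of rack_large between -0.009 and 0.009 m and y of bottle_control in the frame of rack_large between -0.051 and -0.033 m and z of bottle_control in the frame of rack_large between 0.006 and 0.015 m and x of loaded_small in the frame of rack_small between -0.009 and 0.009 m and y of loaded_small in the frame of rack_small between -0.04 and -0.022 m and z of loaded_small in the frame of rack_small between 0.006 and 0.015 m and x of loaded_medium in the frame of rack_medium between -0.009 and 0.009 m and y of loaded_medium in the frame of rack_medium between -0.045 and -0.027 m and z of loaded_medium in the frame of rack_medium between 0.006 and 0.015 m and distance of bottle_white from where it was at the start of the episode below 0.025 m); the robot touches nothing.
It fails at once if the white-capped bottle is shifted more than 25 mm or knocked over (distance of bottle_white from where it was at the start of the episode above 0.025 m or angle between bottle_white's own z axis and vertical above 0.5 rad).
It fails at once if a bottle already loaded is shifted or lifted more than 25 mm (distance of any of loaded_small, loaded_medium from where it was at the start of the episode above 0.025 m).
It fails at once if one of the other bottles is knocked over (tipped more than 70 degrees) (angle between any of bottle_small, bottle_medium, bottle_large, bottle_control's own z axis and vertical above 1.22 rad).
It fails at once if a bottle is dropped or thrown (faster than 0.7 m/s with no finger on it, as after a fall of more than about 25 mm) ((contact force between the fingers and bottle_small below 0.02 N and linear speed of bottle_small above 0.7 m/s) or (contact force between the fingers and bottle_medium below 0.02 N and linear speed of bottle_medium above 0.7 m/s) or (contact force between the fingers and bottle_large below 0.02 N and linear speed of bottle_large above 0.7 m/s) or (contact force between the fingers and bottle_control below 0.02 N and linear speed of bottle_control above 0.7 m/s)).
It also fails if it takes over 99 s, if anything falls off the work surface, if the arm or the gripper's body presses on something with over 40 N, if the wrist force passes 120 N, or if a joint passes its speed limit or range.

### The arm

A 6-joint arm with a two-finger parallel gripper is mounted at the origin on the work surface. World frame = base frame: x ahead of the robot, y to its left, z up, the work surface at z = 0. Lengths are in m, angles in rad, forces in N, time in s.
With the tool pointing down it reaches from about 0.275 to 0.775 m from the base axis. Payload 14.6 kg.
Tool frame: the origin (TCP) lies at the very end of the fingers, on their centre line; the grasp point (between the pads) lies 19 mm behind it; z points along the fingers, y is the line along which they close (so a half turn about z gives the same grasp; the last joint's range is limited). The gripper opens to 85 mm and grips with 20 to 120 N. Pads are 22 mm wide; open, the fingers measure 114 mm over their backs; the gripper's body (76 mm by 85 mm) begins 54 mm behind the grasp point. The pads swing forward as they close: fully open they stand 13 mm farther back than shut.
Start: joints at [1.033, 0.263, -0.048, 1.259, 0, 1.415], TCP at [0.196, 0.487, 0.195] pointing down, gripper open.
Joint ranges: [-2.65, 2.65], [-0.89, 1.7], [-1.18, 1.37], [-2.13, 2.11], [-1.35, 1.29], [-3.14, 3.14]. Speed limits (rad/s): [1.89, 1.89, 2.57, 2.79, 3.14, 3.14].

### API

Orientations are given as [roll, pitch, yaw] about the fixed x, y, z axes, in that order (R = Rz(yaw) Ry(pitch) Rx(roll)).
In Python, from plant import r gives the robot as it stands.
- The arm moves only by the tool step_arm, never from a script. Its argument "motion" is a list of rows, each a list of 3 entries, a list of its own where there are three numbers: the finger opening in m, from 0 to 0.0854, then the shift along the tool's x, y, z in m, then the turn, a rotation vector about the tool's x, y, z in rad. A call has 1 to 8 rows; each row is the pose to reach, as a shift and turn from the pose commanded when the call began, along the tool's axes at that moment; what a row does not reach only later rows make up. A row lasts 1/10 s, in which the tool goes at most 50 mm and 8.59 degrees, less where a joint would pass 70% of its speed; a pose out of reach is approached as far as the arm can. A call with a gripper value outside its range is refused whole. The fingers move at their own pace and stop on an object; "squeeze" is the grip in N (left out, the last holds). Time passes only in rows, so rows that repeat a pose let the fingers close. It gives the time, the measured TCP pose, the force, the opening and the grip force at its end, in the units of the state.
- r.observe(): the state, without advancing time (a new reading comes with each control period).
- r.grab_frame(name): name is "scene" or "top" or "wrist"; returns a dict with "pixels" (480x640x3 uint8, red, green, blue), "camera_matrix" (3x3 intrinsics, pixels), "eye" and "rotation" of the camera in the world. Camera axes: x right, y down, z forward; pixel columns grow to the right and rows downward; lengths in m; the calibration is good to about 2 mm. The wrist camera is an equidistant fisheye: a pixel r from the principal point sees the ray r / f radians off the axis. A picture is of the moment at which its call begins. There is no depth.
- r.hand_in(): hands the job in; it is judged then, once.
The state is a dict: "time_s": time; "qpos": joint angles; "joint_velocities": joint speeds; "effort": joint torques, N m; "position": TCP position; "orientation": TCP orientation; "wrist_force": force on the tool from outside, world axes, zero at the start; "torque": the same for the moment, N m; "opening": opening from 0.0 (shut) to 1.0 (fully open); "gripper_force": force on a finger pad.
Only numpy, scipy, OpenCV 4.12 (cv2) and the standard library are available. Lean on these libraries where they do the work, as an engineer would, in place of code of your own. Each camera call takes 0.05 s, during which the arm holds its last target. There are 200 camera calls.

## Working session

There is one attempt and no reset: what is moved stays moved. The work goes in short steps, Python scripts to look and compute and a tool call to move; the robot and the scene stay as the last step left them, time stands still between calls to the robot, and variables do not carry over. Pictures are saved under pics/ and viewed, at most 14 in all, crops included, and the job is handed in when it is done.

Besides the shell and the picture viewer there is one more tool, called as name(argument=value, ...), one argument or row to a line, values as JSON. step_arm: Moves the arm, as the interface text tells. Its arguments: {"type":"object","properties":{"motion":{"type":"array"},"squeeze":{"type":"number"}},"required":["motion"]}

```bash
mkdir -p pics; python3 - <<'E'
from plant import r
import cv2
for n in ("top","scene"):
    f=r.grab_frame(n); cv2.imwrite(f"pics/{n}0.png",f["pixels"][:,:,::-1]); print(n,f["camera_matrix"],f["eye"],f["rotation"])
print(r.observe())
E
```

```text
top [[444.35035873   0.         317.07409823]
 [  0.         444.35035873 241.89301459]
 [  0.           0.           1.        ]] [ 0.36284461 -0.02874562  0.83772064] [-2.989379    0.01677422 -1.54456492]
scene [[609.23847246   0.         312.50979653]
 [  0.         609.23847246 242.67296498]
 [  0.           0.           1.        ]] [1.23434574 0.41939145 0.67050082] [-2.1875591  -0.00450352  2.08182672]
{'time_s': 0.1, 'qpos': array([ 1.03272679e+00,  2.63493022e-01, -4.88469613e-02,  1.25942536e+00,
       -1.05408693e-05,  1.41551079e+00]), 'joint_velocities': array([ 0.00172856, -0.00056404,  0.00058176, -0.00123089,  0.000273  ,
       -0.0011148 ]), 'effort': array([ 3.22889595e-03, -6.38577032e+01,  3.85064220e+01,  1.00419531e-02,
       -1.26549330e-04, -4.56828866e-05]), 'position': array([0.1959458 , 0.48676153, 0.19457365]), 'orientation': array([-3.14063366e+00, -1.39456498e-04,  2.75880860e+00]), 'wrist_force': array([-0.4555133 ,  0.32358603,  0.72975436]), 'torque': array([ 0.02290769, -0.01342091, -0.00925688]), 'gripper_force': 0.0, 'opening': 1.0016388984705054}
```

View pics/top0.png

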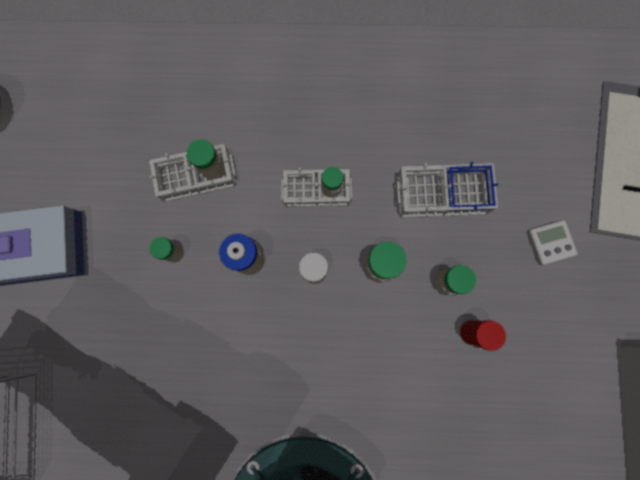

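View pics/scene0.png

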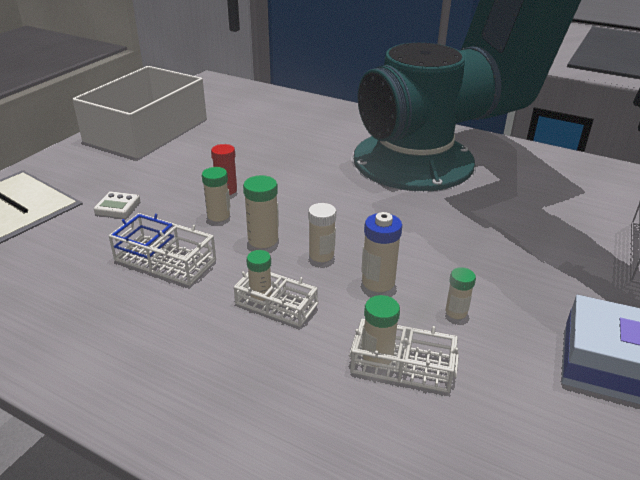

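The top view shows the racks: medium at (192,172), small at (317,187), large at (447,190) with its blue pocket on the right. The loose bottles are small (162,248), control (238,252), white (313,267), large (387,260) and medium (460,279), plus the red decoy at (487,335). The scene view agrees. Next I'll measure the caps and enlarge the racks.

```bash
cat > h.py <<'E'
import numpy as np, cv2
from scipy.spatial.transform import Rotation as Ro
def cast(f,uv,z):
    """pixel(s) of a pinhole frame -> points on plane z"""
    uv=np.atleast_2d(np.float64(uv)); K=f["camera_matrix"]
    d=np.c_[(uv-K[:2,2])/[K[0,0],K[1,1]],np.ones(len(uv))]
    d=d@rot(f).T
    e=np.array(f["eye"]); return e+d*((z-e[2])/d[:,2])[:,None]
def rot(f):
    R=np.array(f["rotation"]); return R if R.shape==(3,3) else Ro.from_euler("xyz",R).as_matrix()
def proj(f,P):
    c=(np.atleast_2d(P)-f["eye"])@rot(f); K=f["camera_matrix"]
    return c[:,:2]/c[:,2:]*[K[0,0],K[1,1]]+K[:2,2]
def blobs(img,lo,hi,amin=60):
    m=cv2.inRange(cv2.cvtColor(img,cv2.COLOR_RGB2HSV),lo,hi)
    cs,_=cv2.findContours(m,cv2.RETR_EXTERNAL,cv2.CHAIN_APPROX_NONE)
    out=[]
    for c in cs:
        h=cv2.convexHull(c)
        if cv2.contourArea(h)>amin:
            M=cv2.moments(h); out.append((M["m10"]/M["m00"],M["m01"]/M["m00"],cv2.contourArea(h)))
    return out
GREEN=((60,90,30),(95,255,255)); BLUE=((105,120,40),(125,255,255))
E
python3 - <<'E'
from plant import r
from h import *
np.set_printoptions(precision=4,suppress=True)
import pickle
F={n:r.grab_frame(n) for n in("top","scene")}; pickle.dump(F,open("F.pkl","wb"))
f=F["top"]
for nm,c in(("G",GREEN),("B",BLUE)):
  for u,v,a in blobs(f["pixels"],*c):
    if v<310: print(nm,np.round([u,v,a],1),*[ (k,cast(f,(u,v),z)[0,:2]) for k,z in(("S",.071),("M",.09),("L",.114),("loadS",.081),("loadM",.1))])
for u,v,a in blobs(F["scene"]["pixels"],*GREEN): 
    print("scene",np.round([u,v,a],1),*[ (k,cast(F["scene"],(u,v),z)[0,:2]) for k,z in(("S",.071),("M",.09),("L",.114))])
p=f["pixels"][:,:,::-1]
t=[cv2.resize(p[y:y+75,x:x+130],None,fx=6,fy=6,interpolation=cv2.INTER_CUBIC) for x,y in((130,135),(260,155),(385,150))]
for (x,y),im in zip(((130,135),(260,155),(385,150)),t):
    for k in range(0,130,10): cv2.putText(im,str(x+k),(k*6,8),0,.32,(0,255,255),1); cv2.line(im,(k*6,10),(k*6,16),(0,255,255),1)
    for k in range(0,75,10): cv2.putText(im,str(y+k),(0,k*6+4),0,.32,(0,255,255),1)
for i,im in enumerate(t): cv2.imwrite(f"pics/r{i}.png",im)
cv2.imwrite("pics/rA.png",np.vstack([cv2.convertScaleAbs(t[0],alpha=1.6)[:,:]]) )
cv2.imwrite("pics/rB.png",cv2.convertScaleAbs(t[1],alpha=1.6)); cv2.imwrite("pics/rC.png",cv2.convertScaleAbs(t[2],alpha=1.6))
E
```

```text
G [460.  279.1 671. ] ('S', array([ 0.4213, -0.2595])) ('M', array([ 0.4199, -0.2538])) ('L', array([ 0.418 , -0.2466])) ('loadS', array([ 0.4205, -0.2565])) ('loadM', array([ 0.4191, -0.2508]))
G [ 387.   259.9 1053.5] ('S', array([ 0.4515, -0.1346])) ('M', array([ 0.4493, -0.132 ])) ('L', array([ 0.4465, -0.1287])) ('loadS', array([ 0.4503, -0.1332])) ('loadM', array([ 0.4481, -0.1306]))
G [161.  247.8 376. ] ('S', array([0.4631, 0.2605])) ('M', array([0.4606, 0.2533])) ('L', array([0.4575, 0.2442])) ('loadS', array([0.4618, 0.2567])) ('loadM', array([0.4593, 0.2495]))
G [332.1 177.6 351. ] ('S', array([ 0.5967, -0.0366])) ('M', array([ 0.5909, -0.0364])) ('L', array([ 0.5836, -0.0361])) ('loadS', array([ 0.5937, -0.0364])) ('loadM', array([ 0.5879, -0.0363]))
G [200.9 153.6 613.5] ('S', array([0.6367, 0.2016])) ('M', array([0.63  , 0.1959])) ('L', array([0.6214, 0.1887])) ('loadS', array([0.6332, 0.1986])) ('loadM', array([0.6264, 0.1929]))
B [ 237.6  251.8 1045. ] ('S', array([0.4594, 0.1254])) ('M', array([0.457 , 0.1215])) ('L', array([0.454 , 0.1167])) ('loadS', array([0.4581,
[... 1285 characters left out ...]
.0537])) ('M', array([-0.2984, -0.0387])) ('L', array([-0.2351, -0.0198]))
scene [503.9  52.9  87.5] ('S', array([-0.6648,  0.0263])) ('M', array([-0.6046,  0.0388])) ('L', array([-0.5285,  0.0545]))
scene [483.7  42.9  71.5] ('S', array([-0.7308, -0.0558])) ('M', array([-0.6685, -0.0407])) ('L', array([-0.5898, -0.0217]))
scene [475.9  28.  475.5] ('S', array([-0.8785, -0.1262])) ('M', array([-0.8116, -0.1089])) ('L', array([-0.727, -0.087]))
scene [ 531.6   50.  5363.5] ('S', array([-0.7364,  0.093 ])) ('M', array([-0.6739,  0.1034])) ('L', array([-0.595 ,  0.1164]))
scene [487.2   3.7  71. ] ('S', array([-1.215 , -0.1842])) ('M', array([-1.1374, -0.1651])) ('L', array([-1.0393, -0.1409]))
```

View pics/rA.png

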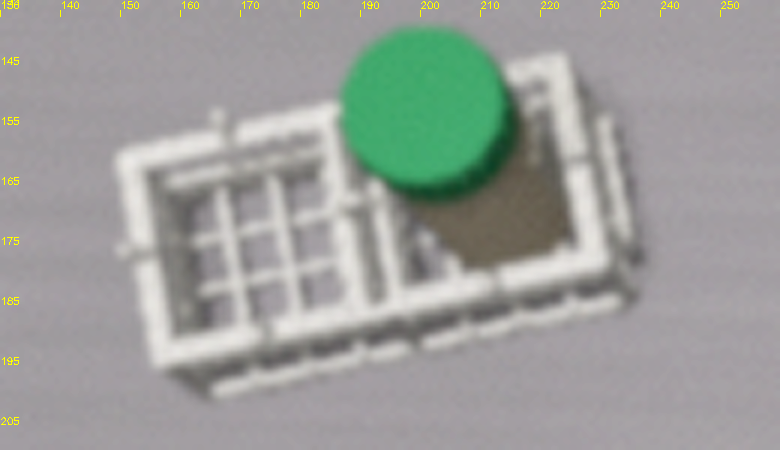

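View pics/rB.png

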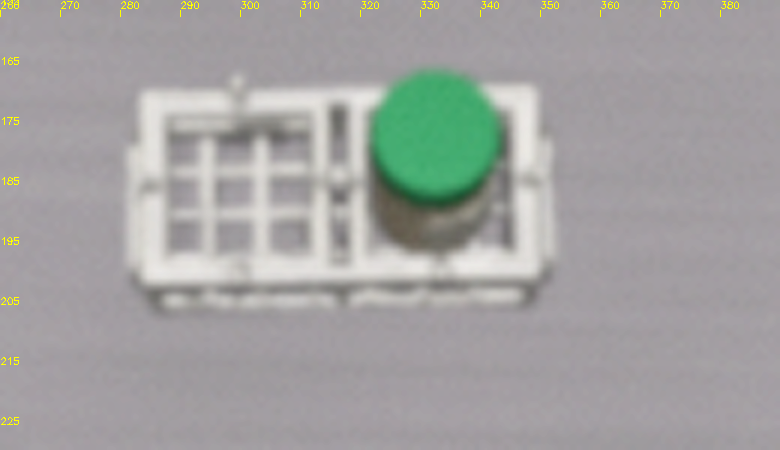

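View pics/rC.png

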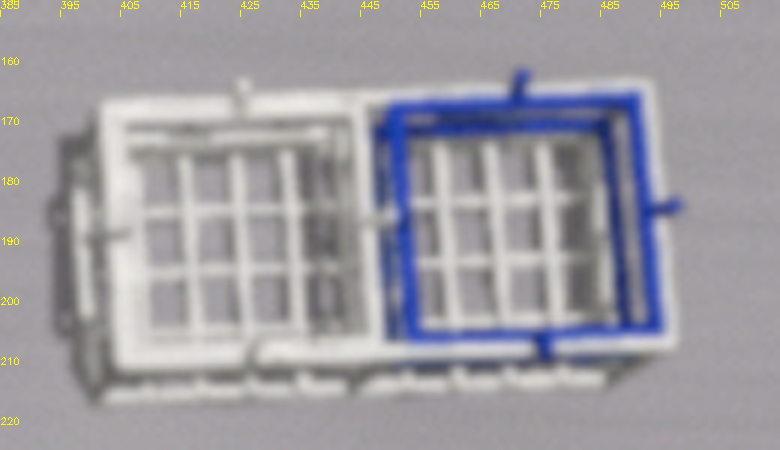

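The crops show each rack's rim outline clearly. Crop-pixel corners, in the order TL, TR, BR, BL:
- **Medium:** (118,155), (567,55), (608,262), (157,365)
- **Small:** (140,92), (537,88), (545,278), (138,280)
- **Large:** (100,102), (655,82), (678,345), (115,368)

```bash
python3 - <<'E'
from h import *
import pickle
np.set_printoptions(precision=4,suppress=True)
f=pickle.load(open("F.pkl","rb"))["top"]
D={"M":((130,135),[(118,155),(567,55),(608,262),(157,365)],.042,.036),
"S":((260,155),[(140,92),(537,88),(545,278),(138,280)],.034,.031),
"L":((385,150),[(100,102),(655,82),(678,345),(115,368)],.052,.042)}
for n,(o,c,z,p) in D.items():
    uv=(np.array(c)+.5)/6-.5+o; P=cast(f,uv,z)[:,:2]
    C=P.mean(0); yl=(P[0]+P[3]-P[1]-P[2]); L=np.linalg.norm(yl)/2; y=yl/np.linalg.norm(yl)
    W=np.linalg.norm(P[0]+P[1]-P[2]-P[3])/2
    print(n,"C",C,"L,W",L,W,"yaw(x axis)",np.arctan2(-y[0],y[1]),"+y",C+p*y,"-y",C-p*y)
from plant import r
w=r.grab_frame("wrist"); print(w["camera_matrix"],w["eye"],w["rotation"])
E
```

```text
M C [0.616  0.2286] L,W 0.1430068048727234 0.06918056200934454 yaw(x axis) 0.2520743387462732 +y [0.607  0.2635] -y [0.625  0.1938]
S C [ 0.5927 -0.0076] L,W 0.1250845761066996 0.06068629385583147 yaw(x axis) 0.02915892925371564 +y [0.5918 0.0234] -y [ 0.5936 -0.0386]
L C [ 0.5898 -0.2491] L,W 0.1686096775040946 0.08252650041663949 yaw(x axis) 0.06122791731609948 +y [ 0.5872 -0.2072] -y [ 0.5924 -0.2911]
[[371.6483   0.     320.9314]
 [  0.     371.6483 246.9243]
 [  0.       0.       1.    ]] [0.1296 0.5136 0.3739] [2.8576 0.     1.1884]
```

step_arm(
  motion=[
    [0.07, [-0.332, -0.11, 0], [0, 0, 1.188]],
    [0.07, [-0.332, -0.11, 0], [0, 0, 1.188]],
    [0.07, [-0.332, -0.11, 0], [0, 0, 1.188]],
    [0.07, [-0.332, -0.11, 0], [0, 0, 1.188]],
    [0.07, [-0.332, -0.11, 0], [0, 0, 1.188]],
    [0.07, [-0.332, -0.11, 0], [0, 0, 1.188]],
    [0.07, [-0.332, -0.11, 0], [0, 0, 1.188]],
    [0.07, [-0.332, -0.11, 0], [0, 0, 1.188]],
  ],
  squeeze=30,
)

```text
time_s: 1.05
position: [0.4668, 0.2574, 0.1944]
orientation: [3.141, 0.001, 1.56]
wrist_force: [-1.6, 0.8, 0.8]
opening: 0.816
gripper_force: 0.0
```

step_arm(
  motion=[
    [0.07, [0, 0, 0.04], [0, 0, 0]],
    [0.07, [0, 0, 0.08], [0, 0, 0]],
    [0.07, [0, 0, 0.08], [0, 0, 0]],
    [0.07, [0, 0, 0.08], [0, 0, 0]],
  ],
)

```text
time_s: 1.45
position: [0.4629, 0.2609, 0.1158]
orientation: [-3.141, 0.0, 1.571]
wrist_force: [-0.3, -0.5, 0.3]
opening: 0.815
gripper_force: 0.0
```

```bash
python3 - <<'E'
from plant import r
import cv2
f=r.grab_frame("wrist"); cv2.imwrite("pics/w1.png",f["pixels"][:,:,::-1]); print(r.observe()["position"],f["eye"],f["rotation"])
E
```

```text
[0.46363834 0.26132239 0.11665609] [0.46285186 0.3324816  0.29488012] [2.85700670e+00 1.54473964e-03 5.58038165e-04]
```

View pics/w1.png

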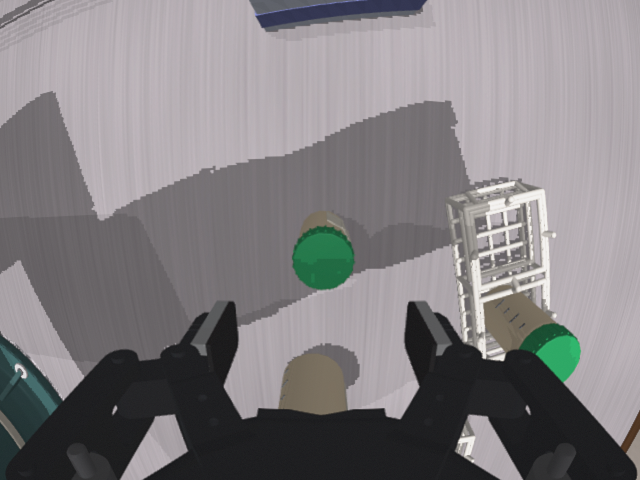

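The wrist view shows the small bottle's green cap at (323,258), lying between the open fingers. I'll check that point by casting the ray.

```bash
cat >> h.py <<'E'
def castw(f,uv,z):
    "fisheye pixel -> plane z"
    K=f["camera_matrix"]; d=(np.float64(uv)-K[:2,2])/K[0,0]; t=np.linalg.norm(d)
    v=rot(f)@np.r_[d/t*np.sin(t),np.cos(t)]; e=np.array(f["eye"]); return e+v*(z-e[2])/v[2]
E
python3 - <<'E'
from plant import r
from h import *
f=r.grab_frame("wrist")
for u,v,a in blobs(f["pixels"],*GREEN,amin=1500): print(u,v,a,castw(f,(u,v),.071),castw(f,(u,v),.081),castw(f,(u,v),.1))
E
```

```text
551.243126562145 349.2803908202681 2200.5 [0.65415853 0.1789262  0.071     ] [0.64566823 0.18576516 0.081     ] [0.62953666 0.1987592  0.1       ]
321.452592349008 257.8229748986079 3041.0 [0.46374894 0.25988927 0.071     ] [0.46372731 0.26312732 0.081     ] [0.46368622 0.26927962 0.1       ]
```

step_arm(
  motion=[
    [0.07, [-0.001, 0, 0.04], [0, 0, 0]],
    [0.07, [-0.001, 0, 0.068], [0, 0, 0]],
    [0.07, [-0.001, 0, 0.068], [0, 0, 0]],
    [0.03, [-0.001, 0, 0.068], [0, 0, 0]],
    [0.03, [-0.001, 0, 0.068], [0, 0, 0]],
    [0.03, [-0.001, 0, 0.068], [0, 0, 0]],
    [0.03, [-0.001, 0, 0.068], [0, 0, 0]],
    [0.03, [-0.001, 0, 0.068], [0, 0, 0]],
  ],
  squeeze=30,
)

```text
time_s: 2.35
position: [0.4633, 0.2601, 0.0475]
orientation: [3.141, -0.0, 1.571]
wrist_force: [-0.7, 0.4, -0.8]
opening: 0.351
gripper_force: 0.0
```

The fingers closed to 30 mm with no grip force, so they may have missed the bottle. I'll look.

```bash
python3 - <<'E'
from plant import r
import cv2
f=r.grab_frame("scene"); cv2.imwrite("pics/s2.png",cv2.resize(f["pixels"][180:380,330:590,::-1],None,fx=3,fy=3)); print(r.observe())
E
```

```text
{'time_s': 2.4, 'qpos': array([ 3.58080021e-01,  3.62886371e-01, -3.22683064e-01,  8.84745215e-01,
        6.29227074e-06,  1.92886182e+00]), 'joint_velocities': array([-0.00058611,  0.00439697, -0.00403764, -0.00189728,  0.00170304,
        0.00113929]), 'effort': array([ 1.32269645e-02, -6.80631065e+01,  3.34804308e+01,  1.64984405e-02,
        1.44661949e-04,  4.27561099e-05]), 'position': array([0.46315421, 0.26001943, 0.04731309]), 'orientation': array([ 3.14114373e+00, -1.74702966e-04,  1.57081089e+00]), 'wrist_force': array([-0.28279364,  0.24522935, -0.55688933]), 'torque': array([ 0.00160537, -0.02061795,  0.0080455 ]), 'gripper_force': 0.0, 'opening': 0.34995608864498867}
```

View pics/s2.png

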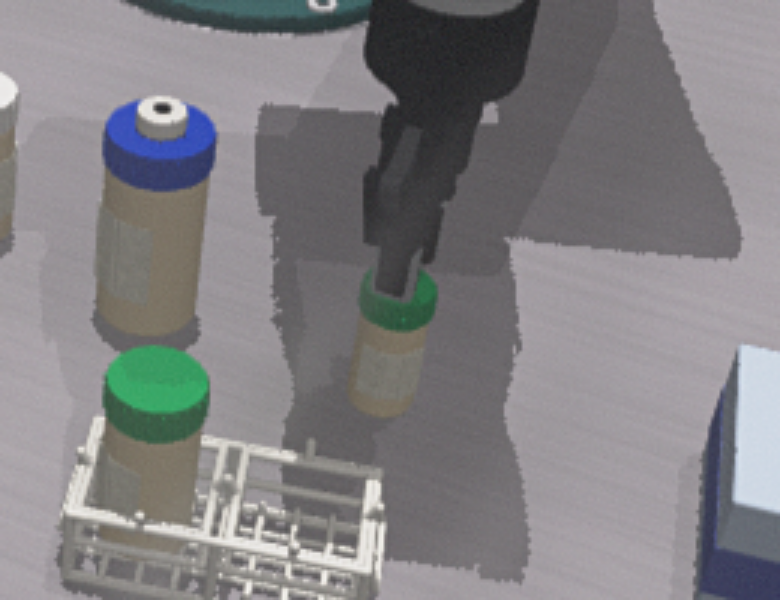

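The fingertip shows in front of the cap, with its end about halfway down the cap. I'll project the expected points to compare.

```bash
python3 - <<'E'
from h import *
import pickle
f=pickle.load(open("F.pkl","rb"))["scene"]
def c(P): return ((proj(f,P)-[330,180])*3).round(0)
x,y=.4633,.2601
print("tips +x",c([[x+o,y,z] for o in(.015,.019,.025) for z in(.047,.06,.07)]))
print("cap top ctr",c([[x,y,.08]]),"front rim top/bot",c([[x+.015,y+.011,.08],[x+.015,y+.011,.062]]),"bottom",c([[x,y,0]]))
E
```

```text
tips +x [[380. 346.]
 [384. 327.]
 [387. 312.]
 [378. 350.]
 [381. 331.]
 [384. 316.]
 [374. 356.]
 [378. 337.]
 [381. 322.]]
cap top ctr [[399. 281.]] front rim top/bot [[410. 303.]
 [405. 330.]] bottom [[377. 396.]]
```

```bash
python3 - <<'E'
from plant import r
import cv2
f=r.grab_frame("wrist"); cv2.imwrite("pics/w2.png",cv2.resize(f["pixels"][180:420,150:490,::-1],None,fx=2,fy=2))
E
```

```text
(no output)
```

View pics/w2.png

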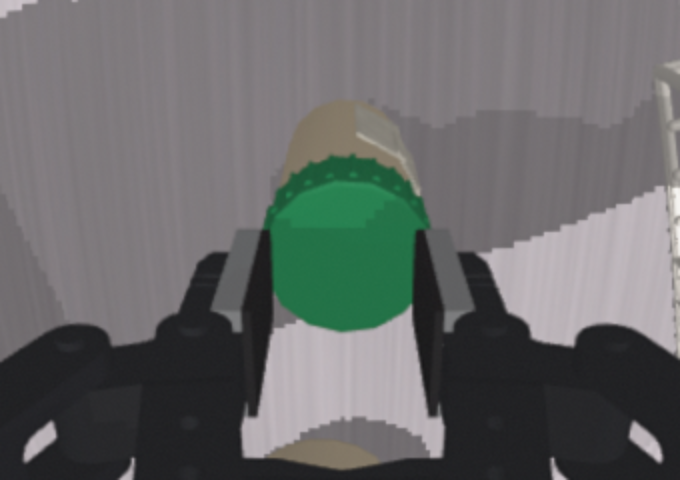

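The geometry in both views puts the fingertips about 35 mm higher than the reported TCP, hovering just above the cap. The bench and gripper-body clearances are safe under either reading. I'll reopen, go 27 mm lower and close by feel.

step_arm(
  motion=[
    [0.07, [0, 0, 0], [0, 0, 0]],
    [0.07, [0, 0, 0], [0, 0, 0]],
    [0.07, [0, 0, 0], [0, 0, 0]],
    [0.07, [0, 0, 0.014], [0, 0, 0]],
    [0.07, [0, 0, 0.027], [0, 0, 0]],
    [0.07, [0, 0, 0.027], [0, 0, 0]],
  ],
)

```text
time_s: 3.05
position: [0.462, 0.2596, 0.0188]
orientation: [-3.139, 0.001, 1.571]
wrist_force: [-0.4, 0.3, -1.0]
opening: 0.823
gripper_force: 0.0
```

step_arm(
  motion=[
    [0.03, [0, 0, 0], [0, 0, 0]],
    [0.03, [0, 0, 0], [0, 0, 0]],
    [0.03, [0, 0, 0], [0, 0, 0]],
    [0.03, [0, 0, 0], [0, 0, 0]],
    [0.03, [0, 0, 0], [0, 0, 0]],
    [0.03, [0, 0, 0], [0, 0, 0]],
  ],
  squeeze=30,
)

```text
time_s: 3.65
position: [0.4635, 0.2602, 0.0207]
orientation: [3.14, -0.0, 1.571]
wrist_force: [-0.7, 0.4, 6.0]
opening: 0.433
gripper_force: 29.7
```

The grip is confirmed at 37 mm with 30 N. Lifting.

step_arm(
  motion=[
    [0.03, [0, 0, -0.01], [0, 0, 0]],
    [0.03, [0, 0, -0.04], [0, 0, 0]],
    [0.03, [0, 0, -0.08], [0, 0, 0]],
    [0.03, [0, 0, -0.12], [0, 0, 0]],
    [0.03, [0, 0, -0.14], [0, 0, 0]],
    [0.03, [0, 0, -0.14], [0, 0, 0]],
  ],
)

```text
time_s: 4.25
position: [0.4643, 0.2605, 0.1634]
orientation: [3.137, -0.002, 1.571]
wrist_force: [0.1, 0.8, -0.1]
opening: 0.432
gripper_force: 30.4
```

step_arm(
  motion=[
    [0.03, [-0.03, 0.016, 0], [0, 0, 0]],
    [0.03, [-0.07, 0.04, 0], [0, 0, 0]],
    [0.03, [-0.11, 0.064, 0], [0, 0, 0]],
    [0.03, [-0.15, 0.09, 0], [0, 0, 0]],
    [0.03, [-0.19, 0.11, 0], [0, 0, 0]],
    [0.03, [-0.22, 0.12, 0], [0, 0, 0]],
    [0.03, [-0.2365, 0.1282, 0], [0, 0, 0]],
    [0.03, [-0.2365, 0.1282, 0], [0, 0, 0]],
  ],
)

```text
time_s: 5.05
position: [0.5916, 0.0218, 0.1591]
orientation: [-3.141, 0.0, 1.569]
wrist_force: [-1.3, 1.4, -0.3]
opening: 0.435
gripper_force: 30.3
```

```bash
python3 - <<'E'
from plant import r
import cv2
from h import *
f=r.grab_frame("wrist"); cv2.imwrite("pics/w3.png",f["pixels"][:,:,::-1]); s=r.observe(); print(s["position"],s["opening"],s["gripper_force"],s["wrist_force"])
for u,v,a in blobs(f["pixels"],*GREEN,amin=600): print(u,v,a,castw(f,(u,v),.211),castw(f,(u,v),.081))
E
```

```text
[0.59101295 0.02317699 0.15932769] 0.43437344936921385 30.342569947242737 [-0.51238914  0.88371303 -0.1538779 ]
320.9789913385343 329.41251510125517 8139.5 [0.59142899 0.02270238 0.211     ] [ 0.59106433 -0.04938859  0.081     ]
375.8315732466829 13.449138008845564 1846.5 [0.61044412 0.13943507 0.211     ] [0.62949899 0.18655934 0.081     ]
```

View pics/w3.png

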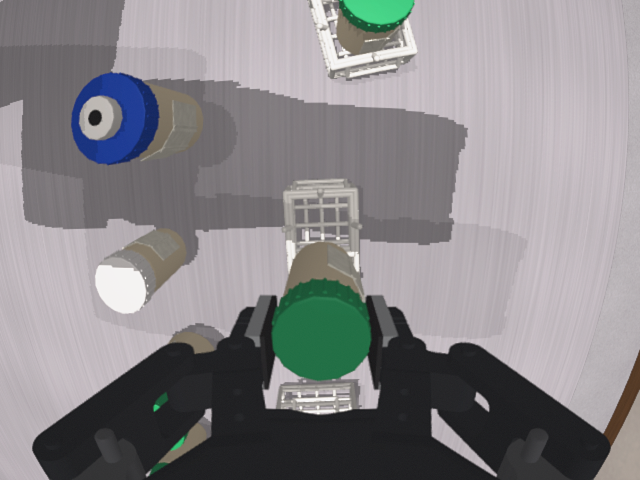

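The bottle is held upright with its cap centre at (0.5914, 0.0227), on target above the free +y pocket. Lowering.

step_arm(
  motion=[
    [0.03, [0, 0.001, 0.04], [0, 0, 0]],
    [0.03, [0, 0.001, 0.08], [0, 0, 0]],
    [0.03, [0, 0.001, 0.1], [0, 0, 0]],
    [0.03, [0, 0.001, 0.115], [0, 0, 0]],
    [0.03, [0, 0.001, 0.122], [0, 0, 0]],
    [0.03, [0, 0.001, 0.125], [0, 0, 0]],
    [0.03, [0, 0.001, 0.127], [0, 0, 0]],
    [0.03, [0, 0.001, 0.128], [0, 0, 0]],
  ],
)

```text
time_s: 5.9
position: [0.5925, 0.0237, 0.0326]
orientation: [3.141, 0.0, 1.571]
wrist_force: [0.4, -0.5, -0.7]
opening: 0.432
gripper_force: 30.4
```

step_arm(
  motion=[
    [0.03, [0, 0, 0.001], [0, 0, 0]],
    [0.03, [0, 0, 0.002], [0, 0, 0]],
    [0.03, [0, 0, 0.003], [0, 0, 0]],
    [0.03, [0, 0, 0.003], [0, 0, 0]],
  ],
)

```text
time_s: 6.3
position: [0.5933, 0.0234, 0.0304]
orientation: [3.139, 0.0, 1.571]
wrist_force: [-0.1, 0.3, 13.0]
opening: 0.434
gripper_force: 31.6
```

It's seated, with 13 N of upward contact force. Release and retreat.

step_arm(
  motion=[
    [0.042, [0, 0, -0.001], [0, 0, 0]],
    [0.05, [0, 0, -0.001], [0, 0, 0]],
    [0.055, [0, 0, -0.001], [0, 0, 0]],
    [0.055, [0, 0, -0.001], [0, 0, 0]],
    [0.055, [0, 0, -0.03], [0, 0, 0]],
    [0.07, [0, 0, -0.08], [0, 0, 0]],
    [0.07, [0, 0, -0.13], [0, 0, 0]],
    [0.07, [0, 0, -0.17], [0, 0, 0]],
  ],
)

```text
time_s: 7.1
position: [0.5922, 0.0234, 0.2018]
orientation: [3.14, 0.0, 1.571]
wrist_force: [0.6, -0.4, -0.2]
opening: 0.82
gripper_force: 0.0
```

step_arm(
  motion=[
    [0.07, [-0.04, -0.025, 0], [0, 0, 0]],
    [0.07, [-0.08, -0.05, 0], [0, 0, 0]],
    [0.07, [-0.12, -0.075, 0], [0, 0, 0]],
    [0.07, [-0.16, -0.1, 0], [0, 0, 0]],
    [0.07, [-0.2, -0.125, 0], [0, 0, 0]],
    [0.07, [-0.24, -0.15, 0], [0, 0, 0]],
    [0.07, [-0.277, -0.1735, 0], [0, 0, 0]],
    [0.07, [-0.277, -0.1735, 0], [0, 0, 0]],
  ],
)

```text
time_s: 7.9
position: [0.4164, -0.2571, 0.1989]
orientation: [-3.141, 0.001, 1.566]
wrist_force: [1.1, 0.7, -0.7]
opening: 0.818
gripper_force: 0.0
```

```bash
python3 - <<'E'
from plant import r
from h import *
s=r.observe(); print(s["position"],s["orientation"],s["opening"])
f=r.grab_frame("wrist")
for u,v,a in blobs(f["pixels"],*GREEN,amin=1500): print("w",u,v,a,castw(f,(u,v),.09),castw(f,(u,v),.114))
f=r.grab_frame("top")
for u,v,a in blobs(f["pixels"],*GREEN,amin=200): print("t",u,v,a,cast(f,(u,v),.081)[0],cast(f,(u,v),.09)[0])
E
```

```text
[ 0.4164377  -0.25706284  0.19890778] [-3.14110895e+00  7.67172887e-04  1.56591592e+00] 0.818073345667452
w 326.6900742741391 226.86107359891966 2962.0 [ 0.42063405 -0.25324379  0.09      ] [ 0.42030981 -0.24759475  0.114     ]
w 364.7616004605642 61.59864709268854 5790.0 [ 0.45011339 -0.12248683  0.09      ] [ 0.4473326  -0.12773396  0.114     ]
w 59.07360936846507 42.24069427017984 1594.0 [ 0.17613033 -0.07280923  0.09      ] [ 0.19618092 -0.08219606  0.114     ]
t 262.44549464398233 472.91178323881536 264.5 [0.1029206  0.06452486 0.081     ] [0.10601198 0.06341555 0.09      ]
t 306.0656864747124 460.57082567558365 2448.5 [ 0.12367306 -0.00466888  0.081     ] [ 0.12651763 -0.00495523  0.09      ]
t 611.8325116112898 420.03594140764557 6997.5 [ 0.20037675 -0.49400242  0.081     ] [ 0.20230905 -0.48846892  0.09      ]
t 459.9713843774169 279.1905130188193 646.5 [ 0.42046183 -0.25645176  0.081     ] [ 0.41977657 -0.25374356  0.09      ]
t 387.08388209470047 259.6248040137974 1063.0 [ 0.45076668 -0.13338299  0.081     ] [ 0.44972098 -0.1321385   0.09      ]
t 558.6313669746505 224.6299455105425 703.5 [ 0.5183715  -0.42705007  0.081     ] [ 0.51652176 -0.42231287  0.09      ]
t 617.5477188081936 197.84078212290504 1432.0 [ 0.56792239 -0.53061663  0.081     ] [ 0.56548331 -0.52464767  0.09      ]
t 332.103481163567 177.6552217453505 349.5 [ 0.59361441 -0.0364743   0.081     ] [ 0.59086976 -0.03638238  0.09      ]
t 298.2079689018464 177.66180758017492 343.0 [0.59234057 0.02326165 0.081     ] [0.58961107 0.0226431  0.09      ]
t 200.88275115082587 153.62686163011102 615.5 [0.63304642 0.19860006 0.081     ] [0.6298328  0.19589614 0.09      ]
```

The small bottle is placed at (0.5923, 0.0233) and its neighbour hasn't moved. Next is the medium one.

step_arm(
  motion=[
    [0.075, [0, 0, 0.04], [0, 0, 0]],
    [0.075, [0, 0, 0.06], [0, 0, 0]],
    [0.075, [0, 0, 0.06], [0, 0, 0]],
    [0.075, [0, 0, 0.06], [0, 0, 0]],
  ],
)

```text
time_s: 8.4
position: [0.4192, -0.2528, 0.1396]
orientation: [3.142, -0.0, 1.572]
wrist_force: [-0.7, -0.0, 0.7]
opening: 0.879
gripper_force: 0.0
```

step_arm(
  motion=[
    [0.075, [-0.001, 0.001, 0.04], [0, 0, 0]],
    [0.075, [-0.001, 0.001, 0.08], [0, 0, 0]],
    [0.075, [-0.001, 0.001, 0.1], [0, 0, 0]],
    [0.075, [-0.001, 0.001, 0.1], [0, 0, 0]],
    [0.04, [-0.001, 0.001, 0.1], [0, 0, 0]],
    [0.04, [-0.001, 0.001, 0.1], [0, 0, 0]],
    [0.04, [-0.001, 0.001, 0.1], [0, 0, 0]],
    [0.04, [-0.001, 0.001, 0.1], [0, 0, 0]],
  ],
  squeeze=35,
)

```text
time_s: 9.2
position: [0.4209, -0.2554, 0.041]
orientation: [3.139, 0.002, 1.571]
wrist_force: [0.1, 1.1, 7.5]
opening: 0.548
gripper_force: 34.6
```

step_arm(
  motion=[
    [0.04, [0, 0, -0.01], [0, 0, 0]],
    [0.04, [0, 0, -0.04], [0, 0, 0]],
    [0.04, [0, 0, -0.08], [0, 0, 0]],
    [0.04, [0, 0, -0.12], [0, 0, 0]],
    [0.04, [0, 0, -0.16], [0, 0, 0]],
    [0.04, [0, 0, -0.18], [0, 0, 0]],
    [0.04, [0, 0, -0.18], [0, 0, 0]],
  ],
)

```text
time_s: 9.9
position: [0.4207, -0.2554, 0.223]
orientation: [3.137, 0.004, 1.571]
wrist_force: [-0.8, -1.0, -2.4]
opening: 0.548
gripper_force: 36.7
```

step_arm(
  motion=[
    [0.04, [0.03, 0.014, 0], [0, 0, 0]],
    [0.04, [0.07, 0.028, 0], [0, 0, 0]],
    [0.04, [0.11, 0.042, 0], [0, 0, 0]],
    [0.04, [0.15, 0.056, 0], [0, 0, 0]],
    [0.04, [0.19, 0.07, 0], [0, 0, 0]],
    [0.04, [0.23, 0.084, 0], [0, 0, 0]],
    [0.04, [0.26, 0.094, 0], [0, 0, 0]],
    [0.04, [0.26, 0.094, 0], [0, 0, 0]],
  ],
)

```text
time_s: 10.7
position: [0.5139, 0.0086, 0.2187]
orientation: [-3.141, -0.001, 1.574]
wrist_force: [-0.2, -0.5, -2.2]
opening: 0.549
gripper_force: 36.7
```

step_arm(
  motion=[
    [0.04, [0.03, 0.014, 0], [0, 0, 0]],
    [0.04, [0.07, 0.028, 0], [0, 0, 0]],
    [0.04, [0.11, 0.042, 0], [0, 0, 0]],
    [0.04, [0.15, 0.056, 0], [0, 0, 0]],
    [0.04, [0.19, 0.07, 0], [0, 0, 0]],
    [0.04, [0.23, 0.084, 0], [0, 0, 0]],
    [0.04, [0.257, 0.093, 0], [0, 0, 0]],
    [0.04, [0.257, 0.093, 0], [0, 0, 0]],
  ],
)

```text
time_s: 11.5
position: [0.607, 0.2648, 0.2177]
orientation: [-3.14, -0.0, 1.573]
wrist_force: [0.2, -0.6, -2.4]
opening: 0.545
gripper_force: 36.8
```

```bash
python3 - <<'E'
from plant import r
from h import *
s=r.observe(); print(s["position"],s["orientation"],s["opening"],s["gripper_force"])
f=r.grab_frame("wrist")
for u,v,a in blobs(f["pixels"],*GREEN,amin=1500): print("w",u,v,a,castw(f,(u,v),.27))
E
```

```text
[0.60695084 0.26484501 0.21771842] [-3.14024429e+00 -8.11927084e-07  1.57328335e+00] 0.5453603298387566 36.82216465473175
w 320.97085913927265 322.0547350590228 12594.0 [0.60681135 0.26922617 0.27      ]
```

step_arm(
  motion=[
    [0.04, [-0.003, 0, 0.04], [0, 0, 0]],
    [0.04, [-0.003, 0, 0.08], [0, 0, 0]],
    [0.04, [-0.003, 0, 0.11], [0, 0, 0]],
    [0.04, [-0.003, 0, 0.13], [0, 0, 0]],
    [0.04, [-0.003, 0, 0.145], [0, 0, 0]],
    [0.04, [-0.003, 0, 0.155], [0, 0, 0]],
    [0.04, [-0.003, 0, 0.16], [0, 0, 0]],
    [0.04, [-0.003, 0, 0.16], [0, 0, 0]],
  ],
)

```text
time_s: 12.35
position: [0.6065, 0.2588, 0.0589]
orientation: [-3.141, 0.0, 1.57]
wrist_force: [0.6, -0.6, -2.2]
opening: 0.55
gripper_force: 36.9
```

step_arm(
  motion=[
    [0.04, [0, 0, 0.002], [0, 0, 0]],
    [0.04, [0, 0, 0.003], [0, 0, 0]],
    [0.04, [0, 0, 0.004], [0, 0, 0]],
    [0.04, [0, 0, 0.005], [0, 0, 0]],
    [0.04, [0, 0, 0.005], [0, 0, 0]],
  ],
)

```text
time_s: 12.85
position: [0.6066, 0.2595, 0.0539]
orientation: [-3.142, 0.0, 1.571]
wrist_force: [1.0, 0.1, -0.7]
opening: 0.55
gripper_force: 36.9
```

step_arm(
  motion=[
    [0.04, [0.002, 0, 0.001], [0, 0, 0]],
    [0.04, [0.002, 0, 0.002], [0, 0, 0]],
    [0.04, [0.002, 0, 0.003], [0, 0, 0]],
    [0.04, [0.002, 0, 0.003], [0, 0, 0]],
  ],
)

```text
time_s: 13.25
position: [0.6067, 0.2616, 0.0511]
orientation: [3.141, -0.0, 1.571]
wrist_force: [0.5, 1.2, 1.0]
opening: 0.549
gripper_force: 37.0
```

step_arm(
  motion=[
    [0.04, [0, 0, 0.0007], [0, 0, 0]],
    [0.04, [0, 0, 0.0015], [0, 0, 0]],
    [0.04, [0, 0, 0.0015], [0, 0, 0]],
  ],
)

```text
time_s: 13.55
position: [0.6069, 0.2618, 0.051]
orientation: [3.14, -0.001, 1.571]
wrist_force: [-5.2, -0.8, 17.9]
opening: 0.544
gripper_force: 38.6
```

step_arm(
  motion=[
    [0.052, [0, 0, -0.001], [0, 0, 0]],
    [0.06, [0, 0, -0.001], [0, 0, 0]],
    [0.063, [0, 0, -0.001], [0, 0, 0]],
    [0.063, [0, 0, -0.001], [0, 0, 0]],
    [0.063, [0, 0, -0.03], [0, 0, 0]],
    [0.08, [0, 0, -0.08], [0, 0, 0]],
    [0.08, [0, 0, -0.13], [0, 0, 0]],
    [0.08, [0, 0, -0.17], [0, 0, 0]],
  ],
)

```text
time_s: 14.35
position: [0.6067, 0.2615, 0.2224]
orientation: [3.14, -0.0, 1.571]
wrist_force: [0.5, 0.8, 0.5]
opening: 0.937
gripper_force: 0.0
```

step_arm(
  motion=[
    [0.085, [-0.05, -0.02, 0], [0, 0, 0]],
    [0.085, [-0.1, -0.04, 0], [0, 0, 0]],
    [0.085, [-0.14, -0.06, 0], [0, 0, 0]],
    [0.085, [-0.18, -0.08, 0], [0, 0, 0]],
    [0.085, [-0.22, -0.1, 0], [0, 0, 0]],
    [0.085, [-0.26, -0.11, 0], [0, 0, 0]],
    [0.085, [-0.3, -0.12, 0], [0, 0, 0]],
    [0.085, [-0.34, -0.14, 0], [0, 0, 0]],
  ],
)

```text
time_s: 15.15
position: [0.4665, -0.0802, 0.2194]
orientation: [3.141, 0.0, 1.571]
wrist_force: [0.5, -0.6, 0.3]
opening: 0.992
gripper_force: 0.0
```

step_arm(
  motion=[
    [0.085, [-0.04, -0.015, 0], [0, 0, 0]],
    [0.085, [-0.051, -0.02, 0], [0, 0, 0]],
    [0.085, [-0.051, -0.02, 0], [0, 0, 0]],
    [0.085, [-0.051, -0.02, 0], [0, 0, 0]],
  ],
)

```text
time_s: 15.55
position: [0.4469, -0.129, 0.2195]
orientation: [3.142, -0.0, 1.571]
wrist_force: [0.4, 0.3, 0.4]
opening: 0.994
gripper_force: 0.0
```

```bash
python3 - <<'E'
from plant import r
from h import *
s=r.observe(); print(s["position"],s["orientation"],s["opening"])
f=r.grab_frame("wrist")
for u,v,a in blobs(f["pixels"],*GREEN,amin=1500): print("w",u,v,a,castw(f,(u,v),.114))
f=r.grab_frame("top")
for u,v,a in blobs(f["pixels"],*GREEN,amin=200): 
  if v<270:print("t",u,v,a,cast(f,(u,v),.1)[0],cast(f,(u,v),.114)[0])
E
```

```text
[ 0.44689257 -0.12903851  0.21945783] [ 3.14155133e+00 -2.82650403e-04  1.57052188e+00] 0.9940564551431258
w 321.5188709165874 232.19103499312823 4729.5 [ 0.44705688 -0.12857409  0.114     ]
w 49.680275338238786 141.0745312129124 2106.5 [ 0.19755443 -0.0395568   0.114     ]
t 332.13525179856117 177.68057553956834 347.5 [ 0.58777628 -0.03633571  0.1       ] [ 0.58350767 -0.03619167  0.114     ]
t 298.23572474377744 177.6871644704734 341.5 [0.58653423 0.02190661 0.1       ] [0.58228919 0.02094536 0.114     ]
t 159.12053333333333 164.05546666666666 625.0 [0.60591309 0.26451599 0.1       ] [0.60130029 0.25895065 0.114     ]
t 200.94490131578948 153.56770833333331 608.0 [0.62637161 0.1927902  0.1       ] [0.62137056 0.18858604 0.114     ]
t 607.0417710944026 84.98496240601504 399.0 [ 0.76629046 -0.51507409  0.1       ] [ 0.75863412 -0.50584485  0.114     ]
t 587.5325102880659 74.07736625514403 202.5 [ 0.78631043 -0.48253292  0.1       ] [ 0.77827416 -0.47392123  0.114     ]
```

The medium is placed at (0.606, 0.2645) and the gripper is centred over the large bottle.

step_arm(
  motion=[
    [0.085, [0, 0, 0.05], [0, 0, 0]],
    [0.085, [0, 0, 0.09], [0, 0, 0]],
    [0.085, [0, 0, 0.13], [0, 0, 0]],
    [0.085, [0, 0, 0.155], [0, 0, 0]],
    [0.085, [0, 0, 0.158], [0, 0, 0]],
    [0.085, [0, 0, 0.158], [0, 0, 0]],
    [0.05, [0, 0, 0.158], [0, 0, 0]],
    [0.05, [0, 0, 0.158], [0, 0, 0]],
  ],
  squeeze=45,
)

```text
time_s: 16.45
position: [0.4476, -0.1298, 0.0628]
orientation: [3.14, 0.001, 1.571]
wrist_force: [-10.1, 2.1, 45.6]
opening: 0.689
gripper_force: 40.6
```

step_arm(
  motion=[
    [0.05, [0, 0, 0], [0, 0, 0]],
    [0.05, [0, 0, 0], [0, 0, 0]],
    [0.05, [0, 0, 0], [0, 0, 0]],
  ],
)

```text
time_s: 16.75
position: [0.4476, -0.1298, 0.063]
orientation: [3.139, 0.001, 1.571]
wrist_force: [-1.7, 2.1, 11.1]
opening: 0.688
gripper_force: 45.9
```

step_arm(
  motion=[
    [0.05, [0, 0, -0.01], [0, 0, 0]],
    [0.05, [0, 0, -0.04], [0, 0, 0]],
    [0.05, [0, 0, -0.08], [0, 0, 0]],
    [0.05, [0, 0, -0.12], [0, 0, 0]],
    [0.05, [0, 0, -0.12], [0, 0, 0]],
    [0.05, [0, 0, -0.12], [0, 0, 0]],
  ],
)

```text
time_s: 17.35
position: [0.447, -0.1297, 0.1823]
orientation: [3.14, 0.001, 1.571]
wrist_force: [0.7, 0.3, -4.0]
opening: 0.687
gripper_force: 50.4
```

step_arm(
  motion=[
    [0.05, [-0.01, 0.02, 0], [0, 0, 0]],
    [0.05, [-0.03, 0.06, 0], [0, 0, 0]],
    [0.05, [-0.055, 0.1, 0], [0, 0, 0]],
    [0.05, [-0.07, 0.125, 0], [0, 0, 0]],
    [0.05, [-0.0785, 0.1405, 0], [0, 0, 0]],
    [0.05, [-0.0785, 0.1405, 0], [0, 0, 0]],
    [0.05, [-0.0785, 0.1405, 0], [0, 0, 0]],
  ],
)

```text
time_s: 18.05
position: [0.5864, -0.2077, 0.18]
orientation: [-3.139, -0.001, 1.571]
wrist_force: [0.3, 0.2, -3.3]
opening: 0.687
gripper_force: 50.5
```

```bash
python3 - <<'E'
from plant import r
from h import *
s=r.observe(); print(s["position"],s["opening"],s["gripper_force"],s["wrist_force"])
f=r.grab_frame("wrist")
z=s["position"][2]-.0625+.114
for u,v,a in blobs(f["pixels"],*GREEN,amin=1500): print("w",u,v,a,castw(f,(u,v),z))
f=r.grab_frame("top")
for u,v,a in blobs(f["pixels"],*BLUE,amin=500): print("blue",u,v,a,cast(f,(u,v),.114)[0],cast(f,(u,v),.052)[0])
E
```

```text
[ 0.58642337 -0.20767794  0.17999693] 0.6868350554367518 50.48629581928253 [ 0.33397172  0.15449794 -3.27942431]
w 320.8467756330163 325.07571546353194 19608.5 [ 0.58630808 -0.20509409  0.23149693]
w 331.98126440236445 17.044684901312493 1663.5 [ 0.59006824 -0.09185507  0.23149693]
blue 237.74112088628218 251.73541870316063 1023.0 [0.45403201 0.11654811 0.114     ] [0.46184389 0.1289952  0.052     ]
```

step_arm(
  motion=[
    [0.05, [-0.001, 0.001, 0.03], [0, 0, 0]],
    [0.05, [-0.001, 0.001, 0.055], [0, 0, 0]],
    [0.05, [-0.001, 0.001, 0.075], [0, 0, 0]],
    [0.05, [-0.001, 0.001, 0.09], [0, 0, 0]],
    [0.05, [-0.001, 0.001, 0.098], [0, 0, 0]],
    [0.05, [-0.001, 0.001, 0.102], [0, 0, 0]],
    [0.05, [-0.001, 0.001, 0.104], [0, 0, 0]],
    [0.05, [-0.001, 0.001, 0.104], [0, 0, 0]],
  ],
)

```text
time_s: 18.95
position: [0.5883, -0.2091, 0.078]
orientation: [3.141, 0.0, 1.571]
wrist_force: [-0.0, -0.2, -3.1]
opening: 0.687
gripper_force: 50.7
```

step_arm(
  motion=[
    [0.05, [0, 0, 0.001], [0, 0, 0]],
    [0.05, [0, 0, 0.002], [0, 0, 0]],
    [0.05, [0, 0, 0.003], [0, 0, 0]],
    [0.05, [0, 0, 0.003], [0, 0, 0]],
  ],
)

```text
time_s: 19.35
position: [0.5882, -0.209, 0.0744]
orientation: [-3.142, -0.0, 1.571]
wrist_force: [-0.5, -0.5, -3.1]
opening: 0.685
gripper_force: 50.7
```

step_arm(
  motion=[
    [0.05, [0, 0, 0.001], [0, 0, 0]],
    [0.05, [0, 0, 0.002], [0, 0, 0]],
    [0.05, [0, 0, 0.002], [0, 0, 0]],
  ],
)

```text
time_s: 19.65
position: [0.5883, -0.2091, 0.0732]
orientation: [3.141, 0.0, 1.571]
wrist_force: [-2.4, 1.6, 6.3]
opening: 0.684
gripper_force: 51.6
```

The large bottle is seated. Release and go to the control bottle.

step_arm(
  motion=[
    [0.064, [0, 0, -0.001], [0, 0, 0]],
    [0.07, [0, 0, -0.001], [0, 0, 0]],
    [0.075, [0, 0, -0.001], [0, 0, 0]],
    [0.075, [0, 0, -0.001], [0, 0, 0]],
    [0.075, [0, 0, -0.03], [0, 0, 0]],
    [0.085, [0, 0, -0.08], [0, 0, 0]],
    [0.085, [0, 0, -0.13], [0, 0, 0]],
    [0.085, [0, 0, -0.17], [0, 0, 0]],
  ],
)

```text
time_s: 20.45
position: [0.5882, -0.209, 0.2455]
orientation: [3.14, 0.001, 1.571]
wrist_force: [1.1, -0.5, -0.0]
opening: 0.994
gripper_force: 0.0
```

step_arm(
  motion=[
    [0.085, [0.045, -0.02, 0], [0, 0, 0]],
    [0.085, [0.09, -0.04, 0], [0, 0, 0]],
    [0.085, [0.135, -0.06, 0], [0, 0, 0]],
    [0.085, [0.18, -0.08, 0], [0, 0, 0]],
    [0.085, [0.225, -0.1, 0], [0, 0, 0]],
    [0.085, [0.27, -0.12, 0], [0, 0, 0]],
    [0.085, [0.3255, -0.134, 0], [0, 0, 0]],
    [0.085, [0.3255, -0.134, 0], [0, 0, 0]],
  ],
)

```text
time_s: 21.25
position: [0.4524, 0.1202, 0.2429]
orientation: [3.141, -0.001, 1.575]
wrist_force: [0.2, -0.6, -0.7]
opening: 0.996
gripper_force: 0.0
```

```bash
python3 - <<'E'
from plant import r
from h import *
s=r.observe(); print(s["position"],s["orientation"],s["opening"])
f=r.grab_frame("wrist")
for u,v,a in blobs(f["pixels"],*BLUE,amin=1500): print("w",u,v,a,castw(f,(u,v),.114))
f=r.grab_frame("top")
for u,v,a in blobs(f["pixels"],*GREEN,amin=800): 
  if v<270:print("t",u,v,a,cast(f,(u,v),.124)[0])
E
```

```text
[0.45242104 0.12020884 0.24292127] [ 3.14116065e+00 -8.69138278e-04  1.57494785e+00] 0.9960021613608713
w 324.07493765586037 230.75876974231088 4010.0 [0.45483328 0.11616454 0.114     ]
t 436.45417831624724 175.83426529978254 1073.0 [ 0.58726584 -0.20860152  0.124     ]
t 142.56539618240961 146.37562143251702 2715.5 [0.62848579 0.28566788 0.124     ]
t 26.982492633038653 127.23244929797193 1923.0 [0.65876567 0.48786279 0.124     ]
```

step_arm(
  motion=[
    [0.085, [0, 0, 0.03], [0, 0, 0]],
    [0.085, [0, 0, 0.05], [0, 0, 0]],
    [0.085, [0, 0, 0.05], [0, 0, 0]],
    [0.085, [0, 0, 0.05], [0, 0, 0]],
  ],
)

```text
time_s: 21.75
position: [0.4546, 0.1155, 0.1929]
orientation: [-3.141, 0.0, 1.569]
wrist_force: [-0.3, 0.1, 0.4]
opening: 0.997
gripper_force: 0.0
```

step_arm(
  motion=[
    [0.085, [0, 0, 0.04], [0, 0, 0]],
    [0.085, [0, 0, 0.08], [0, 0, 0]],
    [0.085, [0, 0, 0.11], [0, 0, 0]],
    [0.085, [0, 0, 0.122], [0, 0, 0]],
    [0.085, [0, 0, 0.122], [0, 0, 0]],
    [0.085, [0, 0, 0.122], [0, 0, 0]],
    [0.05, [0, 0, 0.122], [0, 0, 0]],
    [0.05, [0, 0, 0.122], [0, 0, 0]],
  ],
  squeeze=50,
)

```text
time_s: 22.55
position: [0.4551, 0.1164, 0.0716]
orientation: [3.14, -0.0, 1.571]
wrist_force: [-0.4, -0.2, 45.0]
opening: 0.686
gripper_force: 36.1
```

step_arm(
  motion=[
    [0.05, [0, 0, 0], [0, 0, 0]],
    [0.05, [0, 0, 0], [0, 0, 0]],
    [0.05, [0, 0, 0], [0, 0, 0]],
  ],
)

```text
time_s: 22.85
position: [0.4552, 0.1164, 0.0719]
orientation: [3.139, 0.0, 1.571]
wrist_force: [-1.6, -1.2, 12.2]
opening: 0.68
gripper_force: 50.8
```

step_arm(
  motion=[
    [0.05, [0, 0, -0.01], [0, 0, 0]],
    [0.05, [0, 0, -0.03], [0, 0, 0]],
    [0.05, [0, 0, -0.07], [0, 0, 0]],
    [0.05, [0, 0, -0.11], [0, 0, 0]],
    [0.05, [0, 0, -0.15], [0, 0, 0]],
    [0.05, [0, 0, -0.16], [0, 0, 0]],
    [0.05, [0, 0, -0.16], [0, 0, 0]],
  ],
)

```text
time_s: 23.55
position: [0.4548, 0.1165, 0.2319]
orientation: [3.139, -0.0, 1.571]
wrist_force: [0.2, -0.0, -4.5]
opening: 0.68
gripper_force: 55.8
```

```bash
python3 - <<'E'
from plant import r
from h import *
f=r.grab_frame("wrist"); s=r.observe(); print(s["position"],s["opening"],s["gripper_force"],s["wrist_force"])
cv2.imwrite("pics/w5.png",f["pixels"][:,:,::-1])
E
```

```text
[0.45411374 0.11645799 0.23029835] 0.6752616023827529 55.74948728084564 [-0.14986066 -0.40001829 -4.89369521]
```

View pics/w5.png

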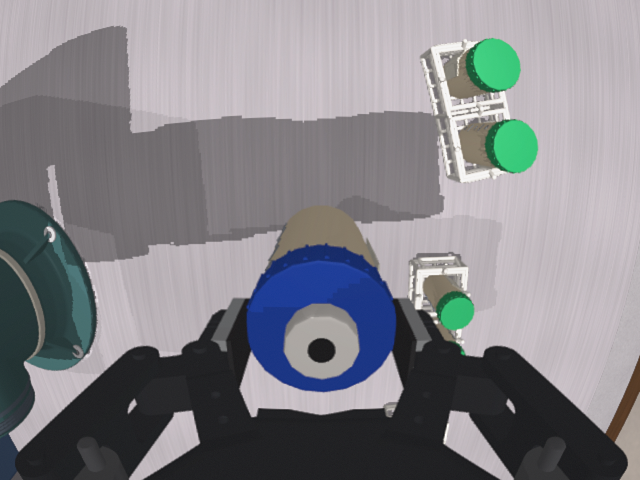

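The control bottle is held upright (blue cap at (321,320)), and both placed bottles stand in their racks. The opening crept down slightly, so I'll hold with a firmer squeeze and check for slip.

step_arm(
  motion=[
    [0.05, [0, 0, 0], [0, 0, 0]],
    [0.05, [0, 0, 0], [0, 0, 0]],
  ],
  squeeze=65,
)

```text
time_s: 23.8
position: [0.4535, 0.1164, 0.2292]
orientation: [-3.139, 0.0, 1.571]
wrist_force: [-0.9, -0.4, -4.0]
opening: 0.674
gripper_force: 73.6
```

```bash
python3 - <<'E'
from plant import r
from h import *
import cv2
f0=cv2.imread("pics/w5.png")[:,:,::-1]; f=r.grab_frame("wrist"); s=r.observe(); print(s["position"],s["opening"],s["gripper_force"],s["wrist_force"],s["torque"])
z=s["position"][2]-.0715+.114
for im in(f0,f["pixels"]):
  for u,v,a in blobs(im,*BLUE,amin=3000): print(u,v,a,castw(f,(u,v),z))
E
```

```text
[0.45359858 0.11641043 0.22937333] 0.6677297821040273 73.58518481254578 [-0.61521672 -0.58547978 -4.17713369] [-0.01715527  0.01693109 -0.03623917]
320.83323760840847 318.3160549843968 17411.0 [0.4533076  0.11746625 0.27187333]
320.8548474002232 318.0909152137936 17322.0 [0.45331644 0.11757092 0.27187333]
```

No slip. Carry it to the blue pocket.

step_arm(
  motion=[
    [0.05, [-0.02, 0.01, 0], [0, 0, 0]],
    [0.05, [-0.05, 0.02, 0], [0, 0, 0]],
    [0.05, [-0.085, 0.03, 0], [0, 0, 0]],
    [0.05, [-0.12, 0.04, 0], [0, 0, 0]],
    [0.05, [-0.155, 0.05, 0], [0, 0, 0]],
    [0.05, [-0.18, 0.06, 0], [0, 0, 0]],
    [0.05, [-0.2, 0.07, 0], [0, 0, 0]],
    [0.05, [-0.2, 0.07, 0], [0, 0, 0]],
  ],
)

```text
time_s: 24.65
position: [0.5248, -0.0857, 0.2292]
orientation: [-3.14, 0.0, 1.569]
wrist_force: [-1.2, 0.9, -4.4]
opening: 0.672
gripper_force: 73.9
```

step_arm(
  motion=[
    [0.05, [-0.03, 0.01, 0], [0, 0, 0]],
    [0.05, [-0.065, 0.02, 0], [0, 0, 0]],
    [0.05, [-0.1, 0.03, 0], [0, 0, 0]],
    [0.05, [-0.135, 0.04, 0], [0, 0, 0]],
    [0.05, [-0.17, 0.055, 0], [0, 0, 0]],
    [0.05, [-0.195, 0.063, 0], [0, 0, 0]],
    [0.05, [-0.2076, 0.0685, 0], [0, 0, 0]],
    [0.05, [-0.2076, 0.0685, 0], [0, 0, 0]],
  ],
)

```text
time_s: 25.45
position: [0.5928, -0.2921, 0.2289]
orientation: [-3.14, -0.001, 1.57]
wrist_force: [0.0, 0.1, -3.8]
opening: 0.674
gripper_force: 74.0
```

```bash
python3 - <<'E'
from plant import r
from h import *
f=r.grab_frame("wrist"); s=r.observe(); print(s["position"],s["opening"],s["gripper_force"],s["wrist_force"])
z=s["position"][2]-.0715+.114
for u,v,a in blobs(f["pixels"],*BLUE,amin=3000): print(u,v,a,castw(f,(u,v),z))
E
```

```text
[ 0.59257171 -0.29095009  0.22937151] 0.6741713406092539 73.94972562789917 [-0.46192635  0.25871217 -3.338652  ]
320.77551901868753 318.24381160797407 17364.5 [ 0.59261179 -0.29091363  0.27187151]
321.0926612305411 199.86794450916022 4721.5 [ 0.59277186 -0.24232406  0.27187151]
```

step_arm(
  motion=[
    [0.05, [0, 0, 0.03], [0, 0, 0]],
    [0.05, [0, 0, 0.06], [0, 0, 0]],
    [0.05, [0, 0, 0.085], [0, 0, 0]],
    [0.05, [0, 0, 0.105], [0, 0, 0]],
    [0.05, [0, 0, 0.122], [0, 0, 0]],
    [0.05, [0, 0, 0.134], [0, 0, 0]],
    [0.05, [0, 0, 0.141], [0, 0, 0]],
    [0.05, [0, 0, 0.143], [0, 0, 0]],
  ],
)

```text
time_s: 26.3
position: [0.5925, -0.2905, 0.0872]
orientation: [-3.141, -0.0, 1.571]
wrist_force: [-0.7, -0.2, -3.3]
opening: 0.669
gripper_force: 74.2
```

step_arm(
  motion=[
    [0.05, [0, 0, 0.001], [0, 0, 0]],
    [0.05, [0, 0, 0.002], [0, 0, 0]],
    [0.05, [0, 0, 0.003], [0, 0, 0]],
    [0.05, [0, 0, 0.003], [0, 0, 0]],
  ],
)

```text
time_s: 26.7
position: [0.5928, -0.2912, 0.0847]
orientation: [3.141, 0.0, 1.571]
wrist_force: [0.3, 0.4, -3.0]
opening: 0.665
gripper_force: 74.2
```

step_arm(
  motion=[
    [0.05, [0, 0, 0.001], [0, 0, 0]],
    [0.05, [0, 0, 0.002], [0, 0, 0]],
    [0.05, [0, 0, 0.003], [0, 0, 0]],
    [0.05, [0, 0, 0.003], [0, 0, 0]],
  ],
)

```text
time_s: 27.1
position: [0.5927, -0.2913, 0.0822]
orientation: [3.141, 0.001, 1.571]
wrist_force: [-2.8, 1.0, 5.0]
opening: 0.668
gripper_force: 74.8
```

Seated. Release, retreat and inspect.

step_arm(
  motion=[
    [0.064, [0, 0, -0.001], [0, 0, 0]],
    [0.07, [0, 0, -0.001], [0, 0, 0]],
    [0.075, [0, 0, -0.001], [0, 0, 0]],
    [0.075, [0, 0, -0.001], [0, 0, 0]],
    [0.075, [0, 0, -0.03], [0, 0, 0]],
    [0.085, [0, 0, -0.08], [0, 0, 0]],
    [0.085, [0, 0, -0.13], [0, 0, 0]],
    [0.085, [0, 0, -0.16], [0, 0, 0]],
  ],
)

```text
time_s: 27.9
position: [0.593, -0.2913, 0.2454]
orientation: [3.138, 0.002, 1.571]
wrist_force: [-0.2, -0.9, -0.4]
opening: 0.998
gripper_force: 0.0
```

step_arm(
  motion=[
    [0.085, [0.05, -0.05, 0], [0, 0, 0]],
    [0.085, [0.1, -0.1, 0], [0, 0, 0]],
    [0.085, [0.15, -0.15, 0], [0, 0, 0]],
    [0.085, [0.2, -0.18, 0], [0, 0, 0]],
    [0.085, [0.25, -0.2, 0], [0, 0, 0]],
    [0.085, [0.25, -0.2, 0], [0, 0, 0]],
    [0.085, [0.25, -0.2, 0], [0, 0, 0]],
  ],
)

```text
time_s: 28.6
position: [0.3903, -0.0386, 0.2419]
orientation: [3.141, -0.0, 1.572]
wrist_force: [0.3, 0.1, 0.8]
opening: 0.997
gripper_force: 0.0
```

```bash
python3 - <<'E'
from plant import r
from h import *
f=r.grab_frame("top"); g=r.grab_frame("scene"); print(r.observe()["position"])
cv2.imwrite("pics/s9.png",g["pixels"][:,:,::-1])
for c in(GREEN,BLUE):
 for u,v,a in blobs(f["pixels"],*c,amin=200):
  if v<300: print(int(u),int(v),a,[cast(f,(u,v),z)[0,:2].round(4) for z in(.081,.1,.124)])
E
```

```text
[ 0.39121381 -0.0391357   0.24211566]
541 271 221.5 [array([ 0.4371, -0.3937]), array([ 0.4352, -0.3846]), array([ 0.4329, -0.373 ])]
208 128 232.5 [array([0.6803, 0.1873]), array([0.6724, 0.1818]), array([0.6623, 0.175 ])]
255 34 203.0 [array([0.8651, 0.1125]), array([0.8525, 0.1089]), array([0.8366, 0.1044])]
```

View pics/s9.png

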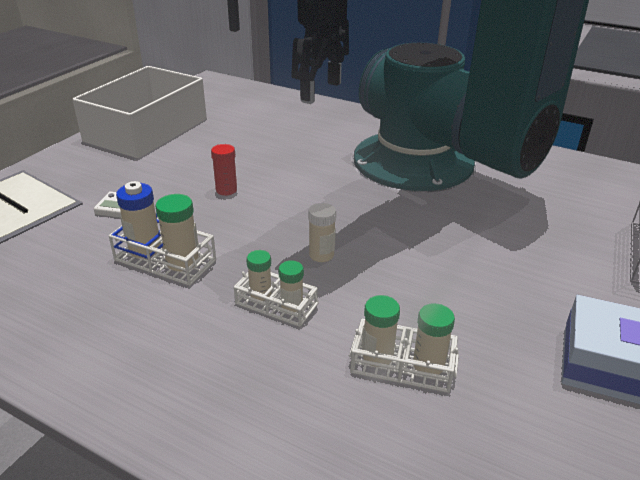

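All six racked bottles stand upright in their pockets: control (136,215), large (178,235), small pair (258–291,280) and medium pair (381–435,340). The white-capped bottle is untouched at (322,235), and the arm is clear.

```bash
python3 -c "
from plant import r
print(r.hand_in())"
```

```text
the job is handed in; nothing more can be done
None
```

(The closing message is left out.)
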